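# Photograph oriented core plugs from the drying carousel

### The arm

A 7-joint arm with a two-finger parallel gripper is mounted at the origin on the work surface. World frame = base frame: x ahead of the robot, y to its left, z up, the work surface at z = 0. Lengths are in m, angles in rad, forces in N, time in s.
With the tool pointing down it reaches from about 0.35 to 0.9 m from the base axis. Payload 8.1 kg.
Tool frame: the origin (TCP) lies at the very end of the fingers, on their centre line; the grasp point (between the pads) lies 19 mm behind it; z points along the fingers, y is the line along which they close (so a half turn about z gives the same grasp; the last joint's range is limited). The gripper opens to 85 mm and grips with 20 to 120 N. Pads are 22 mm wide; open, the fingers measure 114 mm over their backs; the gripper's body (76 mm by 85 mm) begins 54 mm behind the grasp point. The pads swing forward as they close: fully open they stand 13 mm farther back than shut.
Start: joints at [1.003, 0.434, 0.025, 1.573, -0.012, 1.134, -0.075], TCP at [0.28, -0.559, 0.2] pointing down, gripper open.
Joint ranges: [-2.62, 2.62], [-0.44, 2.09], [-1.27, 1.32], [0.08, 2.57], [-1.32, 4.46], [0.12, 2], [-2.74, 2.74]. Speed limits (rad/s): [2.22, 2.22, 3.01, 3.01, 3.14, 3.14, 3.14].

### API

Orientations are given as a unit quaternion [w, x, y, z].
In Python, from workcell import env, get_image, camera_info gives the robot as it stands. The module is installed in compiled form; this text tells all that it offers. Calls block until the motion is done:
- env.goto(position, orientation): joint-space move of the TCP to a pose.
- env.move_l(position, ori=None, speed=0.15): straight line of the TCP; ori=None keeps the orientation; speed is the mean speed in m/s.
- env.movej(angles): joint-space move.
- env.command_gripper(opening): finger opening in m; the grip force is fixed at half the most; returns when the fingers have stopped.
- env.dwell(seconds).
- env.inverse_kinematics(position, orientation): joint angles nearest the present ones, or None.
- env.get_obs(): the state.
- get_image(name): name is "side" or "top"; returns (picture, depth): 384x512x3 uint8, blue, green, red; 384x512 float32, m along the optical axis (not along the pixel's ray), 0 where there is no reading.
- camera_info(name): a dict with "vertical_fov" (degrees; the focal length in pixels is half the picture's height over the tangent of half this angle, whatever the lens; pixels are square), "cx", "cy" (the principal point, pixels), "k1" (the pictures are not rectified: a ray, as slopes to the right and down, at radius r is drawn at 1 + k1 r^2 times it, then the intrinsics apply), "R" (3x3) and "t" (3): a world point X has camera coordinates R X + t. Camera axes: x right, y down, z forward; pixel columns grow to the right and rows downward; lengths in m; the calibration is good to about 2 mm. A picture is of the moment at which its call begins. camera_info takes no time and is no camera call.
A pose or a line that the arm cannot do raises env.PlanningError and nothing moves.
- env.job_done(): hands the job in; it is judged then, once.
The state is a dict: "t": time; "joints": joint angles; "qd": joint speeds; "effort": joint torques, N m; "position": TCP position; "eef_rot": TCP orientation; "ft_force": force on the tool from outside, world axes, zero at the start; "torque": the same for the moment, N m; "opening": finger opening in m; "finger_force": force on a finger pad.
Only numpy, scipy, OpenCV 4.12 (cv2) and the standard library are available. Lean on these libraries where they do the work, as an engineer would, in place of code of your own. Each camera call takes 0.05 s, during which the arm holds its last target. There are 200 camera calls.

### The job

Set up the tan core plugs with the red line for their photograph: turn the carousel by its blue handle until each of them in turn stands in the opening of the clear cover, take it out, lay it crosswise (its length along the long side of the board) inside the large white frame of the dark photo board and roll it along the board until its red line is straight up. Lay the black-and-white scale bar in the small outlined strip of the board too, and once all of it lies still with nothing touching, press the red shutter release right down and let it spring back. The grey plugs stay in their saddles on the carousel, and nothing else on the bench is to be disturbed.

Things in the scene. Friction and masses are not known exactly. Their poses are not given: they have to be found in the camera images.
- plug1: Tan sandstone core plug, plain cylinder 38 mm diameter, 76 mm long, about 0.19 kg; absent in some starts. Origin at its centre, x along its axis, z from the axis to the red line (7 mm wide, full length, on the side); a narrow black line runs opposite (-z). Starts lying in a carousel saddle with any side up. Rolls easily when pushed sideways, soon stops by itself.
- plug2: Tan sandstone core plug, plain cylinder 38 mm diameter, 76 mm long, about 0.19 kg; absent in some starts. Origin at its centre, x along its axis, z from the axis to the red line (7 mm wide, full length, on the side); a narrow black line runs opposite (-z). Starts lying in a carousel saddle with any side up. Rolls easily when pushed sideways, soon stops by itself.
- plug3: Tan sandstone core plug, plain cylinder 38 mm diameter, 76 mm long, about 0.19 kg; absent in some starts. Origin at its centre, x along its axis, z from the axis to the red line (7 mm wide, full length, on the side); a narrow black line runs opposite (-z). Starts lying in a carousel saddle with any side up. Rolls easily when pushed sideways, soon stops by itself.
- plug4: Tan sandstone core plug, plain cylinder 38 mm diameter, 76 mm long, about 0.19 kg; absent in some starts. Origin at its centre, x along its axis, z from the axis to the red line (7 mm wide, full length, on the side); a narrow black line runs opposite (-z). Starts lying in a carousel saddle with any side up. Rolls easily when pushed sideways, soon stops by itself.
- grey1: Grey limestone core plug, plain cylinder 38 mm diameter, 76 mm long, no line. Origin at its centre, x along its axis. Lies in a carousel saddle and stays there.
- grey2: Grey limestone core plug, plain cylinder 38 mm diameter, 76 mm long, no line. Origin at its centre, x along its axis. Lies in a carousel saddle and stays there.
- carousel: Fixed white round base and clear cover, 320 mm across. Origin on the turning axis at bench level; -x points to the middle of the cover's opening (100 deg wide, marked red on the bench edge). Cover: 4 mm disc, top at 98 mm, with an outer wall, hiding all pockets but the one at the opening. A plug within 10 deg of the opening's middle can be lifted straight out.
- deck: Turning deck of the carousel, turns endlessly both ways, slight friction (0.12 N m), stays where left. Origin on the axis at bench level, z up. Six radial saddles every 60 deg from its x axis; plug centres 95 mm from the axis, 68 mm high; saddle plates 28 mm either side of the plug's middle, deck 38 mm high. Blue bar handle on the axis, 56 long, 12 thick, 110 to 146 mm high, lies 30 deg left (+) of deck x.
- board: Fixed dark flat photo board 210 (x) by 300 (y) by 6 mm. Origin: centre of its underside, x away from the robot, y along its long side. Large white frame: x -99 to 39, y -140 to 140 mm; plugs lie in it along y (centres x -90 to 30, y -120 to 120) and roll along x. Small outlined strip for the scale bar on the far side: x 52 to 93, y -70 to 70 mm.
- scale_place (a point): Middle of the small outlined strip, 72.5 mm along the board's x from its origin, on the board's top face (6 mm above the bench), where the middle of the scale bar goes.
- scale: Loose black-and-white checked scale bar, 120 (x) by 25 (y) by 12 mm (z), 60 g, checked alike on both broad faces. Origin at its centre. Starts lying on the bench; goes flat into the strip with its length along the board's y, either way round and either face up.
- shutter (a joint): Red push button of the shutter release, m: 0 up, 0.006 fully down; springs back, about 5 N when down.
- shutter_top (a point): Middle of the red button's top face (32 mm across); it is pressed straight down.
- beaker: Glass beaker, 68 mm across, 85 mm tall, at the back of the bench; origin under its centre. Leave alone.
- solvent: Amber bottle, 64 mm across, 150 mm tall, at the back of the bench; origin under its centre. Leave alone.
- brush: Brush with a wooden handle lying to the left of the photo board. Leave alone.
There are look-alikes about, which are no part of the job. Of the things like the scale, leave any that is turquoise; of the rest the smaller one is meant. Of the things that look like the part that bears shutter, take the one that is farthest to the robot's left at the start.

How it is judged:
On the way, in this order (a step that is already met when the one before it is completed fails the run):
1. a core plug is rolled along the photo board (((contact force between plug1 and board above 0.3 N and angular speed of plug1 above 0.15 rad/s and linear speed of plug1 above 0.003 m/s and angle between the x axis of plug1 and the y axis of board, either way round below 0.5 rad) or (contact force between plug2 and board above 0.3 N and angular speed of plug2 above 0.15 rad/s and linear speed of plug2 above 0.003 m/s and angle between the x axis of plug2 and the y axis of board, either way round below 0.5 rad) or (contact force between plug3 and board above 0.3 N and angular speed of plug3 above 0.15 rad/s and linear speed of plug3 above 0.003 m/s and angle between the x axis of plug3 and the y axis of board, either way round below 0.5 rad) or (contact force between plug4 and board above 0.3 N and angular speed of plug4 above 0.15 rad/s and linear speed of plug4 above 0.003 m/s and angle between the x axis of plug4 and the y axis of board, either way round below 0.5 rad))), for 0.2 s.
2. every tan plug lies in the large frame with its red line up, and the scale bar in its strip (angle between each of plug1, plug2, plug3, plug4's own z axis and vertical below 0.26 rad and z of plug1 in the frame of board between 0.02 and 0.031 m and x of plug1 in the frame of board between -0.09 and 0.03 m and y of plug1 in the frame of board between -0.12 and 0.12 m and angle between the x axis of each of plug1, plug2, plug3, plug4 and the y axis of board, either way round below 0.26 rad and linear speed of each of plug1, plug2, plug3, plug4, scale below 0.01 m/s and angular speed of each of plug1, plug2, plug3, plug4 below 0.3 rad/s and z of plug2 in the frame of board between 0.02 and 0.031 m and x of plug2 in the frame of board between -0.09 and 0.03 m and y of plug2 in the frame of board between -0.12 and 0.12 m and z of plug3 in the frame of board between 0.02 and 0.031 m and x of plug3 in the frame of board between -0.09 and 0.03 m and y of plug3 in the frame of board between -0.12 and 0.12 m and z of plug4 in the frame of board between 0.02 and 0.031 m and x of plug4 in the frame of board between -0.09 and 0.03 m and y of plug4 in the frame of board between -0.12 and 0.12 m and horizontal distance between scale and scale_place below 0.012 m and angle between the x axis of scale and the y axis of board, either way round below 0.15 rad and angle between the z axis of scale and the z axis of board, either way round below 0.1 rad and z of scale in the frame of board between 0.009 and 0.016 m and contact force between plug1 and plug2 below 0.05 N and contact force between each of plug1, plug2 and plug3 below 0.05 N and contact force between each of plug1, plug2, plug3 and plug4 below 0.05 N and contact force between each of plug1, plug2, plug3, plug4 and scale below 0.05 N), for 0.3 s.
3. the shutter release is pressed with everything in place (value of joint shutter above 0.004 m and angle between each of plug1, plug2, plug3, plug4's own z axis and vertical below 0.26 rad and z of plug1 in the frame of board between 0.02 and 0.031 m and x of plug1 in the frame of board between -0.09 and 0.03 m and y of plug1 in the frame of board between -0.12 and 0.12 m and angle between the x axis of each of plug1, plug2, plug3, plug4 and the y axis of board, either way round below 0.26 rad and linear speed of each of plug1, plug2, plug3, plug4, scale below 0.01 m/s and angular speed of each of plug1, plug2, plug3, plug4 below 0.3 rad/s and z of plug2 in the frame of board between 0.02 and 0.031 m and x of plug2 in the frame of board between -0.09 and 0.03 m and y of plug2 in the frame of board between -0.12 and 0.12 m and z of plug3 in the frame of board between 0.02 and 0.031 m and x of plug3 in the frame of board between -0.09 and 0.03 m and y of plug3 in the frame of board between -0.12 and 0.12 m and z of plug4 in the frame of board between 0.02 and 0.031 m and x of plug4 in the frame of board between -0.09 and 0.03 m and y of plug4 in the frame of board between -0.12 and 0.12 m and horizontal distance between scale and scale_place below 0.012 m and angle between the x axis of scale and the y axis of board, either way round below 0.15 rad and angle between the z axis of scale and the z axis of board, either way round below 0.1 rad and z of scale in the frame of board between 0.009 and 0.016 m).
At the end, for the whole second after the job is handed in: Each tan plug present lies in the large frame (centre 9 mm inside its lines across, 20 mm lengthwise), along its long side and red line up, both within 15 deg; the scale bar lies flat in its strip within 12 mm and 8.5 deg; all at rest, released, none touching another; the shutter is up again (all of step 2 and value of joint shutter below 0.002 m).
It fails at once if a grey plug leaves its saddle on the carousel (horizontal distance between any of grey1, grey2 and deck above 0.125 m or horizontal distance between any of grey1, grey2 and deck below 0.06 m or z of any of grey1, grey2 in the frame of deck above 0.09 m).
It fails at once if the beaker, the bottle or the brush is shifted or knocked over (distance of any of beaker, solvent, brush from where it was at the start of the episode above 0.03 m).
Of plug1, plug2, plug3, plug4 only 2 to 3 are there at a start; the rules pass over those that are not, and their reading is None.
At some moment in a run one of scale may be knocked a few centimetres aside while the robot is not near it.
Once in a run the grip may slacken for a moment while it holds something.
It also fails if it takes over 210 s, if anything falls off the work surface, if the arm or the gripper's body presses on something with over 40 N, if the wrist force passes 120 N, or if a joint passes its speed limit or range.

## Working session

There is one attempt and no reset: what is moved stays moved. The work goes in short steps, each a Python script; the robot and the scene stay as the last script left them, time stands still between calls to the robot, and variables do not carry over. Pictures are saved under pics/ and viewed, at most 14 in all, crops included, and the job is handed in when it is done.

```bash
mkdir -p pics
python3 - <<'E'
from workcell import env,get_image,camera_info
import cv2,numpy as np
for n in("side","top"):
    im,d=get_image(n); cv2.imwrite(f"pics/{n}0.png",im); np.save(f"{n}0_d.npy",d)
    c=camera_info(n); print(n,c)
o=env.get_obs(); print(o["t"],o["position"],o["eef_rot"],o["opening"])
E
```

```text
side {'vertical_fov': 44.53743144652479, 'cx': 258.12745865189044, 'cy': 189.3577360619915, 'k1': 0.010900587531126568, 'R': array([[-0.83820231,  0.54519955,  0.0132039 ],
       [ 0.31621988,  0.5056045 , -0.80272603],
       [-0.44432182, -0.66867147, -0.5962018 ]]), 't': array([ 0.41246163, -0.16201909,  1.48053581])}
top {'vertical_fov': 43.64210642014196, 'cx': 255.19432489723113, 'cy': 184.5501693372172, 'k1': -0.006980724723461235, 'R': array([[-2.30654438e-02, -9.99733789e-01,  5.79257378e-04],
       [-9.95822860e-01,  2.29240031e-02, -8.83816759e-02],
       [ 8.83448689e-02, -2.61540032e-03, -9.96086514e-01]]), 't': array([0.07571305, 0.55691095, 1.38455429])}
0.1 [ 0.27985445 -0.55827861  0.19971218] [-6.76784935e-04  9.73126964e-01  2.30268093e-01 -2.43836542e-04] 0.08517818608424624
```

View pics/top0.png

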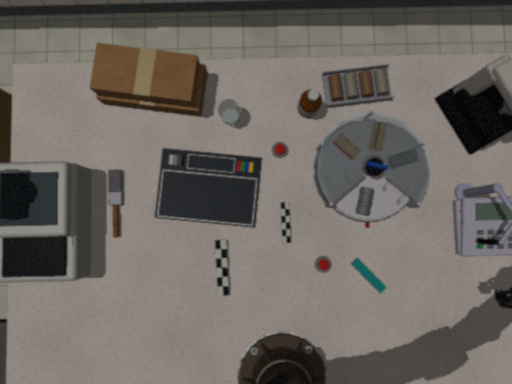

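View pics/side0.png

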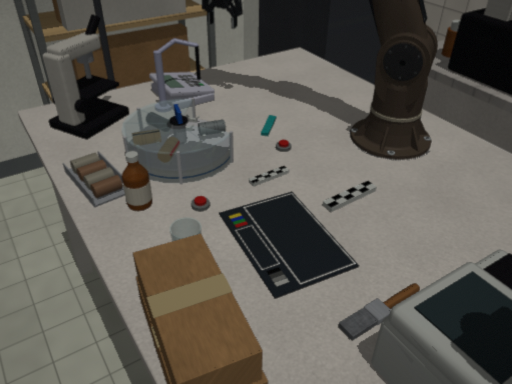

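The top view has the board at about (208,188), the carousel at (371,167) with its opening at (367,225), the small scale at (286,222), and the left-hand shutter at (280,150). The larger bar at (222,267), the turquoise bar and the near button at (323,264) are look-alikes.

```bash
cat > h.py <<'E'
from workcell import env,get_image,camera_info
import cv2,numpy as np
def K(c):
    f=192/np.tan(np.radians(c["vertical_fov"]/2)); return f
def ray(name,uv):
    c=camera_info(name);f=K(c);uv=np.atleast_2d(np.asarray(uv,float))
    d=(uv-[c["cx"],c["cy"]])/f; s=d.copy()
    for _ in range(5): s=d/(1+c["k1"]*(s**2).sum(1,keepdims=True))
    R=c["R"]; o=-R.T@c["t"]; return o,np.c_[s,np.ones(len(s))]@R
def onz(name,uv,z):
    o,d=ray(name,uv); return o+d*((z-o[2])/d[:,2])[:,None]
def proj(name,X):
    c=camera_info(name);f=K(c);p=np.atleast_2d(X)@c["R"].T+c["t"]; s=p[:,:2]/p[:,2:]
    return s*(1+c["k1"]*(s**2).sum(1,keepdims=True))*f+[c["cx"],c["cy"]]
def comps(mask,amin=15):
    n,l,st,ce=cv2.connectedComponentsWithStats(mask.astype(np.uint8)); 
    return [(ce[i],st[i],l==i) for i in range(1,n) if st[i,4]>=amin]
def snap(n,tag,box=None,s=1):
    im,d=get_image(n)
    if box: 
        x0,y0,x1,y1=box; cv2.imwrite(f"pics/{tag}.png",cv2.resize(im[y0:y1,x0:x1],None,fx=s,fy=s,interpolation=cv2.INTER_CUBIC))
    return im,d
def quat(phi):  # tool down, closing (y) axis at world angle phi
    # R columns: y=(cos,sin,0), z=-Z, x=y x z
    from scipy.spatial.transform import Rotation as Ro
    y=np.array([np.cos(phi),np.sin(phi),0]);z=np.array([0,0,-1.]);x=np.cross(y,z)
    q=Ro.from_matrix(np.c_[x,y,z]).as_quat(); return np.r_[q[3],q[:3]]
E
python3 - <<'E'
from h import *
im=cv2.imread("pics/top0.png"); hsv=cv2.cvtColor(im,cv2.COLOR_BGR2HSV); H,S,V=cv2.split(hsv)
rp=lambda m,z:[onz("top",p,z)[0,:2].round(4) for p in m]
# board
m=(V<75); m[:, :140]=0;m[:,275:]=0;m[:140]=0;m[235:]=0
c=max(comps(cv2.morphologyEx(m.astype(np.uint8),cv2.MORPH_CLOSE,np.ones((7,7)))),key=lambda c:c[1][4])
r=cv2.minAreaRect(np.argwhere(c[2])[:,::-1].astype(np.float32)); b=onz("top",cv2.boxPoints(r),.006)[:,:2]
print("board",b.round(4).tolist(),b.mean(0),[np.linalg.norm(b[i]-b[i-1]).round(3) for i in range(4)])
red=((H<8)|(H>172))&(S>140)&(V>70)
for ce,st,_ in comps(red,5): print("red",ce.round(1),st[4],onz("top",ce,.02)[0].round(4))
blue=(H>100)&(H<130)&(S>150)&(V>60)
for ce,st,l in comps(blue,8):
    print("blue",ce.round(1),st,onz("top",ce,.146)[0].round(4)); p=onz("top",np.argwhere(l)[:,::-1],.146)[:,:2]
    r=cv2.minAreaRect(p.astype(np.float32)); print(r)
# scale
x0,y0,x1,y1=272,195,300,250; sub=np.zeros_like(V,bool); sub[y0:y1,x0:x1]=(V[y0:y1,x0:x1]<85)
p=[onz("top",ce,.012)[0,:2] for ce,st,_ in comps(sub,4)]; print("scale blacks",np.round(p,4).tolist())
print("med V",np.median(V[y0:y1,x0:x1]))
c=im[95:235,300:440]; cv2.imwrite("pics/car0.png",cv2.resize(c,None,fx=4,fy=4,interpolation=cv2.INTER_CUBIC))
E
```

```text
board [[0.4736, 0.3622], [0.6782, 0.3403], [0.6404, 0.0418], [0.4368, 0.0674]] [0.55724279 0.20290113] [np.float64(0.297), np.float64(0.206), np.float64(0.301), np.float64(0.205)]
red [279.5 148.8] 81 [ 0.6637 -0.0117  0.02  ]
red [238.3 165.2] 36 [0.6176 0.1114 0.02  ]
red [367.  224.2] 10 [ 0.4348 -0.2618  0.02  ]
red [323.2 264.3] 85 [ 0.3216 -0.1295  0.02  ]
blue [376.5 164.8] [367 161  21   9  92] [ 0.5936 -0.2651  0.146 ]
((0.5933605432510376, -0.26611968874931335), (0.05535583570599556, 0.013094092719256878), 75.55181121826172)
blue [246.  166.5] [245 162   3  10  26] [0.5971 0.0868 0.146 ]
((0.5971226692199707, 0.08681537955999374), (0.005389778409153223, 0.024420231580734253), 88.7654800415039)
scale blacks [[0.477, -0.0214], [0.436, -0.0302], [0.4162, -0.0171], [0.3973, -0.0311]]
med V 137.0
```

View pics/car0.png

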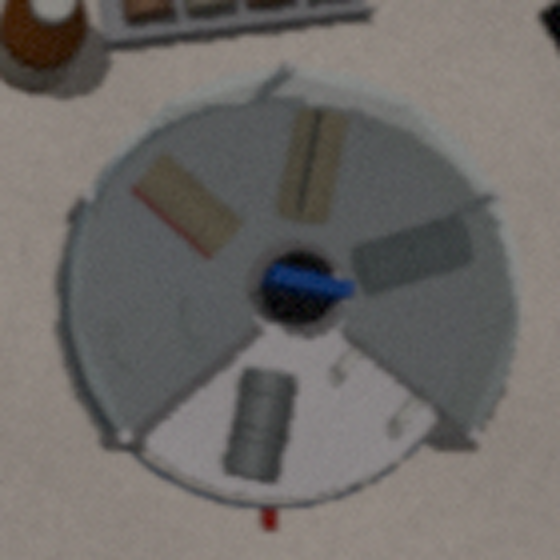

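Two tan plugs are present. In the crop, one is at (190,205) with its red line at its lower left, and one is at (312,165) with its black line up. The greys are at (260,425), in the opening, and (412,255). The handle's direction puts the pockets at 45.5° + 60°k, so turning +133° brings the first tan plug to the opening. Next I'll triangulate the handle, mark and shutter, refine the scale pose, and make the first turn.

```bash
cat >> h.py <<'E'
def tri(a,b):
    (o1,d1),(o2,d2)=ray("top",a),ray("side",b); d1,d2=d1[0],d2[0]
    A=np.c_[d1,-d2]; s=np.linalg.lstsq(A,o2-o1,rcond=None)[0]; p,q=o1+s[0]*d1,o2+s[1]*d2
    return (p+q)/2,np.linalg.norm(p-q)
def q7opts(pos,phi):
    q=env.inverse_kinematics(np.array(pos),quat(phi))
    if q is None: q=env.inverse_kinematics(np.array(pos),quat(phi+np.pi))
    return np.array(q),[q[6]+k*np.pi for k in(-2,-1,0,1,2) if abs(q[6]+k*np.pi)<2.7]
def st(m=""):
    o=env.get_obs(); print(m,"t%.1f"%o["t"],o["position"].round(4),"op%.4f"%o["opening"],"ff",np.round(o["finger_force"],1),"F",np.round(o["ft_force"],1)); return o
AX=np.array([.5934,-.2661]); BC=np.array([.5572,.2029]); BY=np.radians(-7.)
def bw(x,y): c,s=np.cos(BY),np.sin(BY); return BC+[c*x-s*y,s*x+c*y]
def tob(P): c,s=np.cos(BY),np.sin(BY); d=np.asarray(P)[...,:2]-BC; return np.stack([c*d[...,0]+s*d[...,1],-s*d[...,0]+c*d[...,1]],-1)
def goto(x,y,z,phi):
    "joint move to tool-down pose, half turn with the smaller joint-7 angle change"
    q,o=q7opts([x,y,z],phi); now=env.get_obs()["joints"][6]; q[6]=min(o,key=lambda v:abs(v-now)); env.movej(q)
def down(x,y,z,sp=.15): env.move_l(np.array([x,y,z]),speed=sp)
E
python3 - <<'E'
from h import *
T=cv2.imread("pics/top0.png");Sd=cv2.imread("pics/side0.png")
hs=cv2.cvtColor(Sd,cv2.COLOR_BGR2HSV);H,S,V=cv2.split(hs)
for ce,s,_ in comps(((H<8)|(H>172))&(S>140)&(V>70),8): print("side red",ce.round(1),s[4])
bl=[(ce,s) for ce,s,_ in comps((H>100)&(H<130)&(S>130)&(V>60),8)]; print([ (c.round(1),s) for c,s in bl])
b=[c for c,s in bl if 165<c[0]<195][0]; print("handle",tri((376.5,164.8),b))
r=[c for c,s,_ in comps(((H<8)|(H>172))&(S>140)&(V>70),8) if abs(c[0]-201)<8][0]; print("shutter",tri((279.5,148.8),r))
V=cv2.cvtColor(T,cv2.COLOR_BGR2GRAY); m=np.zeros_like(V); m[195:250,274:298]=V[195:250,274:298]<95
p=onz("top",np.argwhere(m)[:,::-1],.012)[:,:2].astype(np.float32); print("scale",cv2.minAreaRect(p))
q,o=q7opts([*AX,.2],np.radians(165.5)); print(q.round(3),o)
q2,o2=q7opts([*AX,.2],np.radians(175.5)); print(o2)
E
```

```text
side red [283.3 143. ] 52
side red [199.8 200.3] 91
side red [241.  224.1] 34
[(array([177.9, 112.5]), array([174, 104,   8,  20,  68], dtype=int32)), (array([236.6, 218.5]), array([231, 216,  12,   6,  32], dtype=int32))]
handle (array([ 0.59274999, -0.26685491,  0.13282884]), np.float64(0.005829498373779025))
shutter (array([ 0.66261075, -0.0109371 ,  0.01814026]), np.float64(0.003381689078984354))
scale ((0.4470815658569336, -0.023628434166312218), (0.11890337616205215, 0.02603203058242798), 2.4157874584198)
[-0.309  0.705  1.151  1.562 -0.659  1.311 -2.466] [np.float64(-2.4657087237580284), np.float64(0.6758839298317647)]
[np.float64(0.4242333923004509)]
```

```bash
cat >> h.py <<'E'
def turn(phi_h,deg):
    "grip the handle lying at world angle phi_h, turn by deg (ccw), release, rise"
    q,o=q7opts([*AX,.22],phi_h+np.pi/2); d=-np.radians(deg)
    o=[v for v in o if abs(v+d)<2.7]; now=env.get_obs()["joints"][6]; q[6]=min(o,key=lambda v:abs(v-now)); env.movej(q)
    env.command_gripper(.045); down(*AX,.108); env.command_gripper(0); st("gripped")
    n=max(2,int(abs(deg)/50)+1)
    for i in range(n):
        q=env.get_obs()["joints"].copy() if i==0 else q
        q[6]+=d/n; env.movej(q)
    st("turned"); env.command_gripper(.045); down(*AX,.2)
E
python3 - <<'E'
from h import *
turn(np.radians(75.5),133); goto(.42,-.05,.28,np.pi/2)
im,_=snap("top","car1",(300,95,440,235),4)
H,S,V=cv2.split(cv2.cvtColor(im,cv2.COLOR_BGR2HSV))
for ce,s,l in comps((H>100)&(H<130)&(S>150)&(V>60),30): 
    p=onz("top",np.argwhere(l)[:,::-1],.146)[:,:2]; print(cv2.minAreaRect(p.astype(np.float32)))
st()
E
```

```text
gripped t3.5 [ 0.5924 -0.266   0.109 ] op0.0099 ff 59.1 F [-5.4  3.4  8.1]
turned t5.8 [ 0.593  -0.2695  0.1092] op0.0100 ff 59.1 F [  5.8 -11.9 -12.2]
((0.5922911763191223, -0.2664685845375061), (0.013397365808486938, 0.05532638728618622), 32.13453674316406)
 t9.1 [ 0.4199 -0.0505  0.2796] op0.0448 ff 0.0 F [ 0.2 -0.1  0.8]
```

View pics/car1.png

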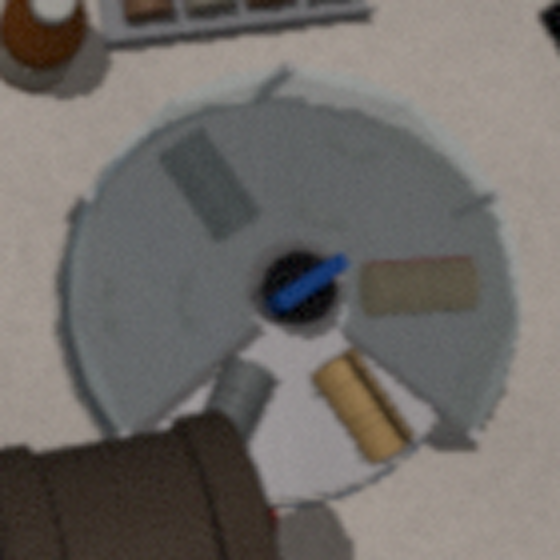

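The turn went the other way (−133°), so joint 7 has the opposite sign. The second tan plug is now near the opening at crop (360,405), about 34° off, and the other is at (420,285). I'll fix the sign and turn −33.6°.

```bash
sed -i 's/d=-np.radians(deg)/d=np.radians(deg)/' h.py
python3 - <<'E'
from h import *
turn(np.radians(122.1),-33.6); goto(.45,.02,.3,np.pi/2)
im,_=snap("top","car2",(330,130,420,240),6)
H,S,V=cv2.split(cv2.cvtColor(im,cv2.COLOR_BGR2HSV))
for ce,s,l in comps((H>100)&(H<130)&(S>150)&(V>60),30): 
    p=onz("top",np.argwhere(l)[:,::-1],.146)[:,:2]; print(cv2.minAreaRect(p.astype(np.float32)))
m=(H>10)&(H<28)&(S>90)&(V>60); m[:185]=0;m[235:]=0;m[:,:345]=0;m[:,:][:,400:]=0
for ce,s,l in comps(m,40):
    p=onz("top",np.argwhere(l)[:,::-1],.075)[:,:2]; print("plug",cv2.minAreaRect(p.astype(np.float32)),p.mean(0))
st()
E
```

```text
gripped t12.6 [ 0.5919 -0.2677  0.1091] op0.0099 ff 58.9 F [-9.5 -2.  10.4]
turned t13.3 [ 0.5919 -0.2677  0.1092] op0.0097 ff 64.8 F [ 0.4  0.6 -1.6]
((0.5917639136314392, -0.2649475634098053), (0.05685625225305557, 0.013579780235886574), 88.6921157836914)
plug ((0.49829551577568054, -0.27320703864097595), (0.07217079401016235, 0.03340122103691101), 2.5658700466156006) [ 0.4983912  -0.27340427]
 t15.8 [0.4504 0.0189 0.2995] op0.0448 ff 0.0 F [0.5 0.8 0.6]
```

View pics/car2.png

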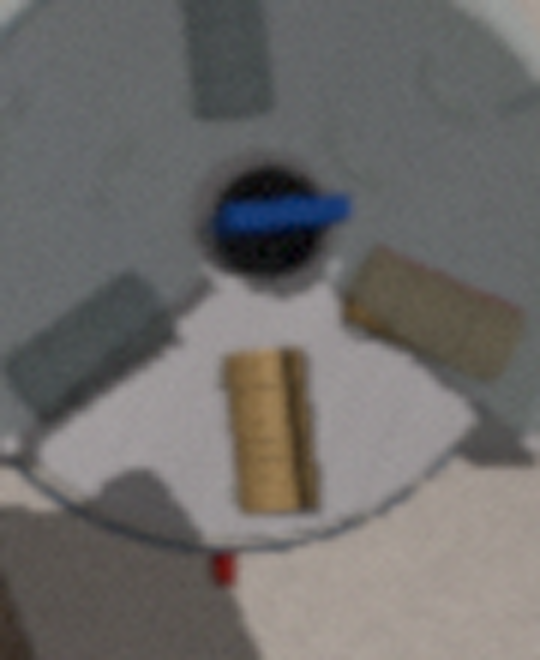

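The tan plug stands in the opening at about (0.498,−0.272), 4° past the middle, which is within tolerance. Its black line is about 10° from the top toward −y. I'll pick it up, lay it on the board in the y=+60 lane and roll it.

```bash
cat >> h.py <<'E'
def pick(px,py,phi):
    goto(px,py,.2,phi); env.command_gripper(.07); down(px,py,.052); st("at plug"); env.command_gripper(0); st("closed")
    down(px,py,.17); st("lifted")
def place(bx,by,phi):
    x,y=bw(bx,by); q,o=q7opts([x,y,.15],phi); now=env.get_obs()["joints"][6]; q0=q[6]; q[6]=min(o,key=lambda v:abs(v-now))
    env.movej(q); o=st("over board"); 
    from scipy.spatial.transform import Rotation as Ro
    e=o["eef_rot"]; yv=Ro.from_quat([e[1],e[2],e[3],e[0]]).as_matrix()[:,1]; print("closing axis deg",np.degrees(np.arctan2(yv[1],yv[0])))
    down(x,y,.0105,.1); st("down"); return np.degrees(np.arctan2(yv[1],yv[0]))
E
python3 - <<'E'
from h import *
pick(.498,-.2715,np.radians(92.6)); o=env.get_obs()
from scipy.spatial.transform import Rotation as Ro
e=o["eef_rot"]; yv=Ro.from_quat([e[1],e[2],e[3],e[0]]).as_matrix()[:,1]; print("closing axis deg",np.degrees(np.arctan2(yv[1],yv[0])))
x,y=bw(0,60e-3); q,o=q7opts([x,y,.15],BY); print(q[6],o,env.get_obs()["joints"][6])
E
```

```text
at plug t18.5 [ 0.4987 -0.2716  0.0528] op0.0701 ff 0.0 F [-0.2 -0.1  0.2]
closed t19.2 [ 0.5017 -0.2721  0.0557] op0.0001 ff 13.7 F [-2.  -0.2 27.6]
lifted t20.1 [ 0.4972 -0.2714  0.1689] op0.0002 ff 0.0 F [-0.6 -0.6 -0.5]
closing axis deg 92.59399747999322
-0.8964798907346652 [np.float64(-0.8964798907346652), np.float64(2.245112762855128)] 1.6298015369031862
```

The grip missed (opening 0). I'll look.

Run:
```python
from h import *
goto(.45,.02,.3,np.pi/2)
a,d=snap("top","x"); b,_=snap("side","x")
A=cv2.resize(a[130:250,310:430],None,fx=4,fy=4,interpolation=cv2.INTER_CUBIC);B=cv2.resize(b[80:200,100:260],None,fx=4,fy=4,interpolation=cv2.INTER_CUBIC)[:, :]
B=cv2.resize(B,(320*2-320+0,480*320//640)) if 0 else B[:480,240-120:440-120+0]
cv2.imwrite("pics/miss.png",np.hstack([A,B[:,:320]]))
z=np.load("top0_d.npy")
# heights along opening
H,S,V=cv2.split(cv2.cvtColor(a,cv2.COLOR_BGR2HSV)); m=(H>10)&(H<28)&(S>90)&(V>60); m[:185]=0;m[235:]=0;m[:,:345]=0;m[:,400:]=0
c=camera_info("top")
for ce,s,l in comps(m,20):
    o,r=ray("top",np.argwhere(l)[:,::-1]); rc=r@c["R"].T; P=o+r*(d[l]/rc[:,2])[:,None]
    print("tan",ce,s[4],P.mean(0),"z max/med",np.percentile(P[:,2],[10,50,95]))
    p=onz("top",np.argwhere(l)[:,::-1],np.percentile(P[:,2],60))[:,:2]; print(cv2.minAreaRect(p.astype(np.float32)))
```

```text
tan [373.99669967 201.63366337] 303 [ 0.49716787 -0.26803502  0.08879979] z max/med [0.0774545  0.08514934 0.09137627]
((0.49770477414131165, -0.2690531611442566), (0.0718180313706398, 0.03353291377425194), 2.2639362812042236)
```

View pics/miss.png

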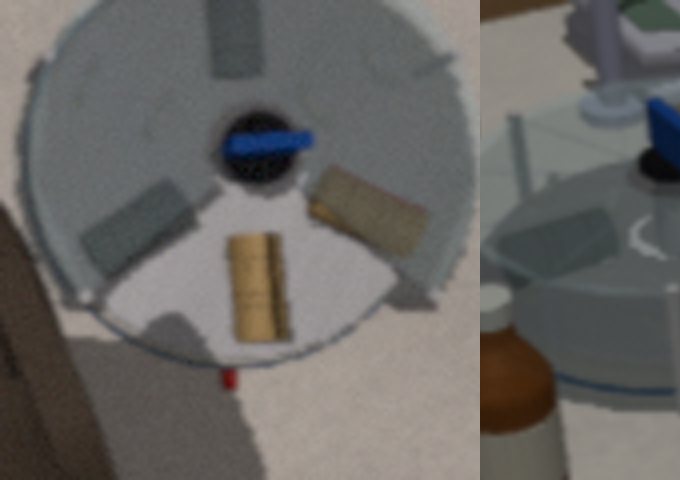

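The plug is still seated at (0.4975,−0.269), with its top at z≈0.087. The +27 N suggests the fingertips swing below the TCP onto the deck as they close. I'll retry higher and close in steps.

Run:
```python
from h import *
x,y=.4975,-.2695
goto(x,y,.2,np.radians(92.4)); env.command_gripper(.07); down(x,y,.06); st("at plug")
for g in(.055,.045,.04,.034):
    env.command_gripper(g); o=st(g)
    if o["finger_force"]>30 and o["opening"]<.039: break
b,_=snap("side","grip",(100,40,260,180),4)
if o["opening"]>.033: down(x,y,.09,.05); st("lifted 3cm")
```

```text
at plug t24.4 [ 0.4982 -0.2696  0.0609] op0.0702 ff 0.0 F [-0.1 -0.1  0.3]
0.055 t24.7 [ 0.4977 -0.2697  0.0605] op0.0551 ff 0.0 F [-0.3  0.4  0. ]
0.045 t24.9 [ 0.4975 -0.2695  0.06  ] op0.0447 ff 0.0 F [-0.4 -0.7  1.2]
0.04 t25.2 [ 0.4975 -0.2695  0.06  ] op0.0401 ff 0.0 F [-0.4  0.4 -0.1]
0.034 t25.4 [ 0.4975 -0.2695  0.06  ] op0.0339 ff 0.0 F [ 0.  -0.   0.1]
lifted 3cm t26.2 [ 0.4974 -0.2696  0.09  ] op0.0340 ff 0.0 F [0.4 0.1 0.2]
```

View pics/grip.png

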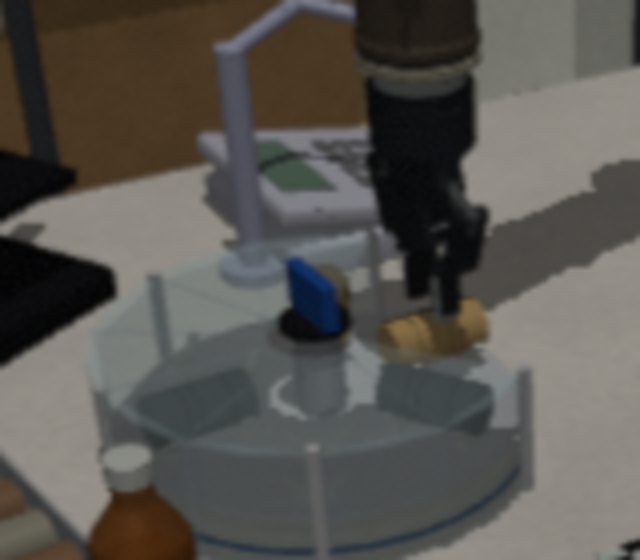

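Run:
```python
from h import *
f=lambda X:((proj("side",X)-[100,40])*4).round(0).tolist()
print("tcp",f([.4975,-.2695,.06]),"plugc",f([.4975,-.2695,.068]),"ends",f([[.4595,-.2695,.068],[.5355,-.2695,.068]]),"near side",f([.4975,-.2505,.068]), "plugtop",f([.4975,-.2695,.087]))
print("finger tips",f([[.4975,-.2525,.06],[.4975,-.2865,.06]]), f([[.4975,-.2525,.08],[.4975,-.2865,.08]]))
a,d=snap("top","x"); c=camera_info("top")
b,_=snap("side","grip2",(100,40,260,180),4)
H,S,V=cv2.split(cv2.cvtColor(b,cv2.COLOR_BGR2HSV)); m=(H>10)&(H<28)&(S>80)&(V>90); m[:110]=0;m[140:]=0;m[:,:190]=0;m[:,230:]=0
ys,xs=np.nonzero(m); print("side tan bbox crop",(xs.min()-100)*4,(xs.max()-100)*4,(ys.min()-40)*4,(ys.max()-40)*4)
```

```text
tcp [[431.0, 345.0]] plugc [[431.0, 335.0]] ends [[475.0, 322.0], [385.0, 348.0]] near side [[443.0, 346.0]] plugtop [[429.0, 312.0]]
finger tips [[442.0, 354.0], [420.0, 335.0]] [[441.0, 330.0], [419.0, 312.0]]
side tan bbox crop 384 484 300 348
```

View pics/grip2.png

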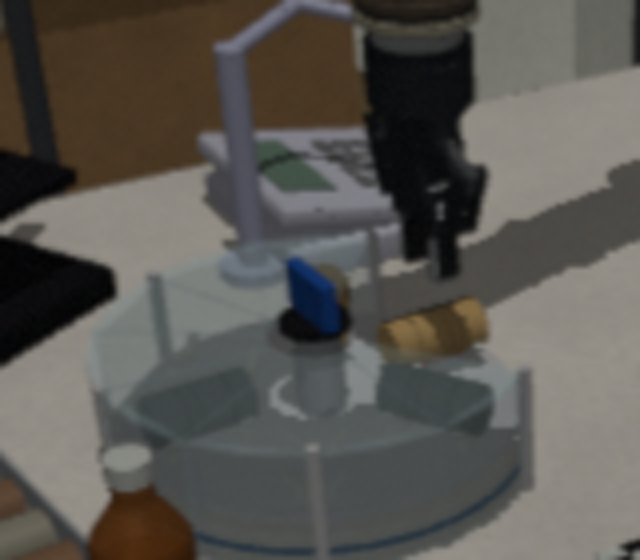

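The near fingertip is at (445,315) where the reported TCP would put it at (442,354). So the fingers really end about 31 mm above the reported TCP, which also fits the closed fingers having pressed on the plug's top. I'll descend with that offset, checking force.

Run:
```python
from h import *
x,y=.4975,-.2695
env.command_gripper(.065)
for z in(.05,.035,.028,.022):
    down(x,y,z,.08); o=st(z)
    if abs(o["ft_force"][2])>6: down(x,y,z+.006); break
for g in(.05,.042,.034,.03):
    env.command_gripper(g); o=st(g)
    if o["finger_force"]>30: break
b,_=snap("side","x"); a,_=snap("top","x")
f=lambda X:((proj("side",X)-[100,40])*4)
if o["finger_force"]>30: env.command_gripper(0); down(x,y,z+.03,.06); st("lift")
```

```text
0.05 t27.4 [ 0.4976 -0.2693  0.0498] op0.0652 ff 0.0 F [ 1.   0.1 -0.1]
0.035 t27.7 [ 0.497  -0.2694  0.0344] op0.0652 ff 0.0 F [-0.6 -0.  -0.2]
0.028 t27.9 [ 0.4972 -0.2694  0.0276] op0.0651 ff 0.0 F [0.3 0.1 0.4]
0.022 t28.2 [ 0.4972 -0.2694  0.0216] op0.0649 ff 0.0 F [ 0.5 -1.5  0.4]
0.05 t28.5 [ 0.4976 -0.2695  0.0222] op0.0502 ff 0.0 F [-0.1 -0.8  0.1]
0.042 t28.7 [ 0.4975 -0.2695  0.022 ] op0.0423 ff 0.0 F [ 0.4 -0.5 -0. ]
0.034 t29.0 [ 0.4975 -0.2701  0.0225] op0.0364 ff 59.3 F [-1.7 -1.5  6.1]
lift t29.9 [ 0.4974 -0.2696  0.0521] op0.0366 ff 60.0 F [ 0.1 -0.4 -1.2]
```

```bash
python3 - <<'E'
s=open("h.py").read()
s=s.replace("down(px,py,.052)","down(px,py,.022)").replace("down(x,y,.0105,.1); st","down(x,y,-.0195,.08); st")
s=s.replace("env.movej(q); o=st(\"over","env.movej(q); o=st(\"over")
open("h.py","w").write(s)
E
python3 - <<'E'
from h import *
x,y=.4975,-.2695; down(x,y,.14,.2); st("up")
ph=place(-.07,.06,BY)
sg=1 if abs(abs(ph)-173)<20 else -1; print("sg",sg)
if env.get_obs()["opening"]>.033:
  if sg<0: # mirrored: carry on to the far side instead
    down(*bw(-.07,.06),.0,.1); down(*bw(.015,.06),.0,.1); down(*bw(.015,.06),-.0195,.05); 
  env.command_gripper(.045); st("released"); b=-.07 if sg>0 else .015
  down(*bw(b+sg*.058,.06),-.0195,.05); st("rolled"); env.command_gripper(.065)
  down(*bw(b+sg*.058,.06),.1); goto(.45,-.05,.22,np.pi/2)
  a,_=snap("top","board1",(140,130,280,245),5); st()
E
```

```text
up t30.5 [ 0.4968 -0.2696  0.139 ] op0.0365 ff 60.0 F [ 0.4 -0.5 -1.4]
over board t32.5 [0.4957 0.2696 0.1497] op0.0365 ff 60.2 F [ 0.1  0.1 -2.5]
closing axis deg 172.86075434338383
down t34.7 [ 0.4953  0.2711 -0.0192] op0.0366 ff 60.2 F [-0.4  0.3 -0.9]
sg 1
released t35.0 [ 0.4953  0.2711 -0.0192] op0.0448 ff 0.0 F [ 0.3 -0.5  0.3]
rolled t36.3 [ 0.5522  0.2641 -0.0195] op0.0450 ff 0.0 F [0.  0.2 0.4]
 t39.0 [ 0.4504 -0.0488  0.2195] op0.0652 ff 0.0 F [ 0.2  0.  -0.5]
```

View pics/board1.png

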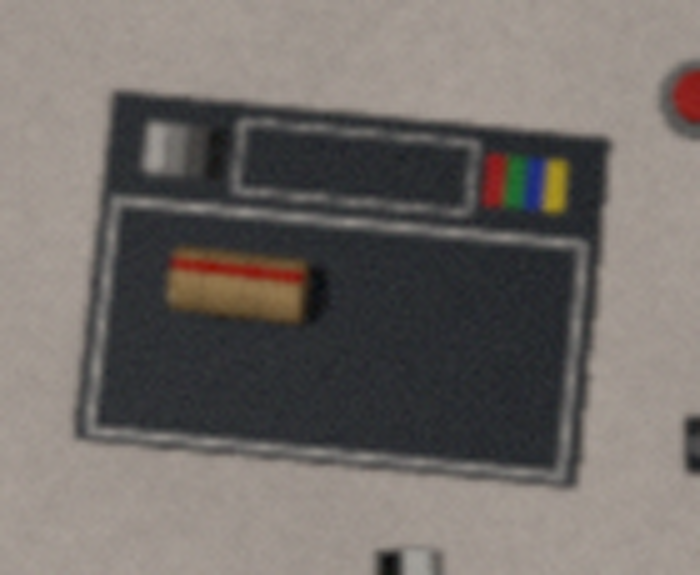

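The plug lies in the frame at crop (238,287), with its red line at (238,270), rolled past the top toward +x. I'll measure the roll angle and correct it.

```bash
cat >> h.py <<'E'
def plugs(im=None):
    "tan plugs on the board: [board x, board y, axis yaw rel. board y (deg), red roll angle (deg, + = toward board +x) or None]"
    if im is None: im=get_image("top")[0]
    H,S,V=cv2.split(cv2.cvtColor(im,cv2.COLOR_BGR2HSV)); out=[]
    red=((H<9)|(H>170))&(S>130)&(V>60); tan=(H>9)&(H<30)&(S>60)&(V>60)
    poly=proj("top",[[*bw(x,y),.01] for x,y in((-.115,-.15),(-.115,.15),(.045,.15),(.045,-.15))])
    reg=np.zeros(H.shape,np.uint8); cv2.fillPoly(reg,[poly.astype(np.int32)],1)
    m=cv2.morphologyEx(((red|tan)&(reg>0)).astype(np.uint8),cv2.MORPH_CLOSE,np.ones((3,3)))
    for ce,s,l in comps(m,120):
        p=tob(onz("top",np.argwhere(l)[:,::-1],.025)); (cx,cy),wh,an=cv2.minAreaRect(p.astype(np.float32))
        if wh[0]>wh[1]: an+=90
        an=(an+90)%180-90; th=None; rm=l&red
        if rm.sum()>12:
            o,d=ray("top",[np.argwhere(rm).mean(0)[::-1]]); c,s_=np.cos(BY),np.sin(BY)
            ob=np.r_[tob(o),o[2]]; db=np.r_[c*d[0,0]+s_*d[0,1],-s_*d[0,0]+c*d[0,1],d[0,2]]
            ax=np.array([cx,.025]); oo=ob[[0,2]]-ax; dd=db[[0,2]]
            A,B,C=dd@dd,2*oo@dd,oo@oo-.019**2; D=max(B*B-4*A*C,0); h=oo+dd*(-B-D**.5)/2/A; th=np.degrees(np.arctan2(h[0],h[1]))
        out.append([cx,cy,an,th,wh,int(rm.sum())])
    return out
def roll(b0,dx,by,sp=.05,gap=.045):
    "open grip round the plug lying at board (b0,by), roll it by dx"
    x,y=bw(b0,by); goto(x,y,.1,BY); env.command_gripper(.065); down(x,y,-.0195,.1); env.command_gripper(gap)
    e=np.sign(dx)*(gap-.0385)/2; down(*bw(b0+dx+e,by),-.0195,sp); env.dwell(.3)
    if gap>.041: down(*bw(b0+dx,by),-.0195,.03)
    env.command_gripper(.065); down(*bw(b0+dx,by),.1); goto(.45,-.05,.22,np.pi/2)
E
python3 - <<'E'
from h import *
p=plugs(); print(p)
th=p[0][3]; 
if th is not None and abs(th)<80:
    roll(p[0][0],-.019*np.radians(th),p[0][1]); st(); print(plugs())
E
```

```text
[[-0.006876830011606216, 0.06076683849096298, -0.3312835693359375, np.float64(20.82988408024791), (0.08184070885181427, 0.03898962587118149), 64]]
 t45.7 [ 0.4504 -0.049   0.2196] op0.0651 ff 0.0 F [ 0.6 -0.4 -0.1]
[[-0.013988537713885307, 0.06026860326528549, 0.47091108560562134, np.float64(2.306711344536902), (0.038345061242580414, 0.08076454699039459), 75]]
```

Plug 2 is upright within about 2°. Next I'll turn −64.6° for the other tan plug.

```bash
sed -i 's/down(\*AX,.108)/down(*AX,.085)/; s/^AX=np.array(\[.5934,-.2661\])/AX=np.array([.5925,-.266])/' h.py
python3 - <<'E'
from h import *
turn(np.radians(88.7),-64.6); goto(.45,.0,.25,np.pi/2)
im,d=snap("top","car3",(330,130,420,240),6)
H,S,V=cv2.split(cv2.cvtColor(im,cv2.COLOR_BGR2HSV))
for ce,s,l in comps((H>100)&(H<130)&(S>150)&(V>60),30): 
    p=onz("top",np.argwhere(l)[:,::-1],.146)[:,:2]; print(cv2.minAreaRect(p.astype(np.float32)))
m=(H>10)&(H<28)&(S>90)&(V>60)|(((H<9)|(H>170))&(S>130)); m[:185]=0;m[221:]=0;m[:,:345]=0;m[:,400:]=0
for ce,s,l in comps(m,40):
    p=onz("top",np.argwhere(l)[:,::-1],.068)[:,:2]; print("plug",cv2.minAreaRect(p.astype(np.float32)))
st()
E
```

```text
gripped t48.6 [ 0.592  -0.266   0.0859] op0.0113 ff 58.7 F [-4.3  2.   6.7]
turned t49.8 [ 0.5937 -0.2671  0.086 ] op0.0113 ff 58.3 F [ 7.8 -6.4 -9.9]
((0.5923524498939514, -0.26601678133010864), (0.051795050501823425, 0.018302837386727333), 24.080307006835938)
plug ((0.49894464015960693, -0.2594752013683319), (0.0367705300450325, 0.07325094193220139), 84.05280303955078)
 t52.4 [ 0.4503 -0.0008  0.2497] op0.0449 ff 0.0 F [-0.3  0.2  0.6]
```

View pics/car3.png

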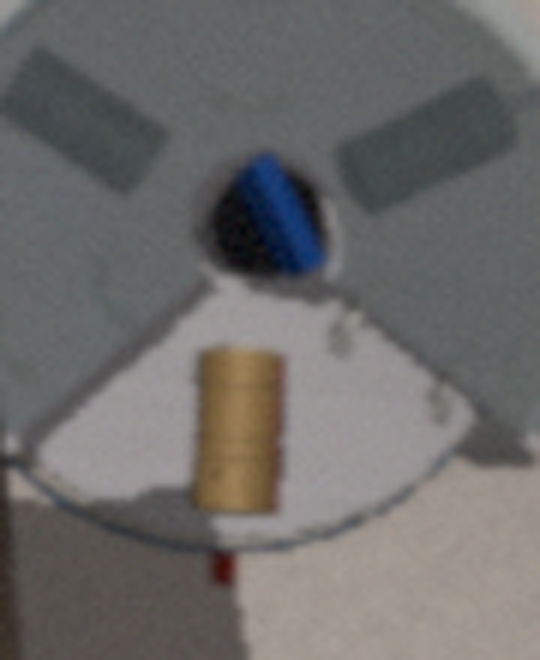

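The plug is in the opening at about (0.498,−0.259), with its red line on the −y side, roughly 75° from the top. I'll pick it up, lay it in the y=−60 lane, roll it and correct.

Run:
```python
from h import *
px,py,ph0=.498,-.259,84.5
goto(px,py,.2,np.radians(ph0)); env.command_gripper(.065); down(px,py,.022); st("at"); env.command_gripper(0); o=st("closed")
assert .033<o["opening"]<.041
down(px,py,.14); o=st("up"); assert o["opening"]>.033
ph=place(-.015,-.06,BY); assert .033<env.get_obs()["opening"]<.041
sg=-1 if abs(abs(ph)-173)<20 else 1
env.command_gripper(.045); D=sg*.026
down(*bw(-.015+D,-.06),-.0195,.05); env.command_gripper(.065); down(*bw(-.015+D,-.06),.1); goto(.45,-.05,.22,np.pi/2)
P=plugs(); print(P)
p=[p for p in P if p[1]<0][0]
if p[3] is not None and 8<abs(p[3])<80:
    roll(p[0],-.019*np.radians(p[3]),p[1]); print(plugs())
st(); goto(.3,-.35,.25,np.pi/2)
im,_=snap("top","after",(140,130,300,250),4)
V=cv2.cvtColor(im,cv2.COLOR_BGR2GRAY); m=np.zeros_like(V); m[195:250,270:305]=V[195:250,270:305]<95
q=onz("top",np.argwhere(m)[:,::-1],.012)[:,:2].astype(np.float32); print("scale",cv2.minAreaRect(q)); st()
```

```text
at t55.2 [ 0.4986 -0.2593  0.0228] op0.0651 ff 0.0 F [-0.2  0.3 -0.5]
closed t55.5 [ 0.4985 -0.259   0.0229] op0.0366 ff 59.2 F [-1.2  1.1  6.9]
up t56.5 [ 0.4974 -0.2586  0.1391] op0.0363 ff 60.0 F [-0.3  0.4 -2.4]
over board t58.0 [0.5354 0.1431 0.1498] op0.0363 ff 60.0 F [-0.5  0.4 -0.9]
closing axis deg -7.213895176482464
down t60.2 [ 0.5352  0.1453 -0.0192] op0.0363 ff 60.0 F [-0.1  0.6 -2.5]
[[0.013671865686774254, -0.060297369956970215, -0.0565948486328125, None, (0.08080713450908661, 0.036678507924079895), 0], [-0.013857593759894371, 0.06058173254132271, 0.47079694271087646, np.float64(2.1891234911678943), (0.03861198574304581, 0.0813886746764183), 76]]
 t63.5 [ 0.4502 -0.0492  0.2193] op0.0649 ff 0.0 F [-0.4  0.4  0.3]
scale ((0.46560898423194885, -0.050066154450178146), (0.11566843092441559, 0.027416901662945747), 0.5260449051856995)
 t65.2 [ 0.3008 -0.3492  0.25  ] op0.0649 ff 0.0 F [0.2 0.3 0.8]
```

View pics/after.png

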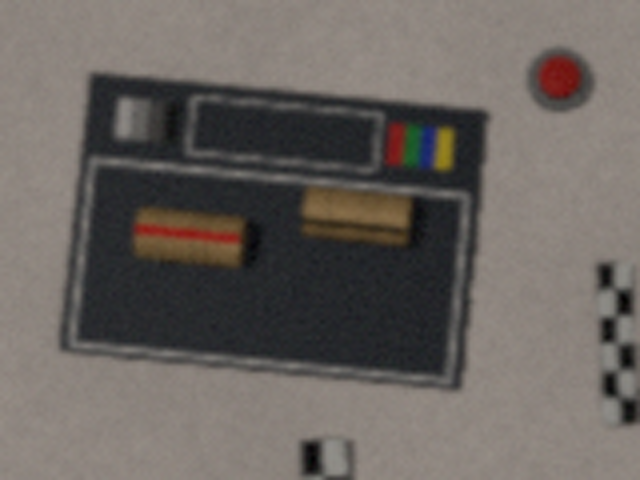

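The left plug at crop (190,237) has its red line up. The right one, at (357,215), was rolled the wrong way: its black line is near the top at (357,228), so the red is about +156° round. The scale has been knocked to about (0.466,−0.050). I'll roll the right plug −51 mm.

Run:
```python
from h import *
roll(.0137,-.0515,-.06); P=plugs(); print(P)
p=[p for p in P if p[1]<0][0]
if p[3] is not None and 7<abs(p[3])<80: roll(p[0],-.019*np.radians(p[3]),p[1]); print(plugs())
goto(.3,-.35,.25,np.pi/2)
im,_=snap("top","after2",(140,130,300,250),4); print(plugs(im))
V=cv2.cvtColor(im,cv2.COLOR_BGR2GRAY); m=np.zeros_like(V); m[185:250,265:315]=V[185:250,265:315]<95
q=onz("top",np.argwhere(m)[:,::-1],.012)[:,:2].astype(np.float32); print("scale",cv2.minAreaRect(q)); st()
```

```text
[[-0.013630436733365059, 0.0604134127497673, -0.03014373779296875, np.float64(1.4309439816090035), (0.0818495973944664, 0.03864424675703049), 77], [-0.028711918741464615, -0.060037676244974136, -0.6720657348632812, np.float64(21.607078055580672), (0.08055904507637024, 0.038551393896341324), 71]]
[[-0.013632041402161121, 0.06007421016693115, -0.04628753662109375, np.float64(1.6669484966664616), (0.08117779344320297, 0.038628023117780685), 73], [-0.03491034358739853, -0.06036359444260597, 0.49072781205177307, np.float64(0.8133020738369708), (0.03901628404855728, 0.08014143258333206), 73]]
[[-0.014171989634633064, 0.06074663996696472, -0.6762008666992188, np.float64(3.01259046864646), (0.08134216070175171, 0.037023644894361496), 74], [-0.03541937470436096, -0.06015519052743912, -0.33740234375, np.float64(2.8416785431425096), (0.0796104297041893, 0.03666902706027031), 70]]
scale ((0.46560415625572205, -0.04953821375966072), (0.11566843092441559, 0.02636098675429821), 0.5260449051856995)
 t80.6 [ 0.3012 -0.3487  0.25  ] op0.0648 ff 0.0 F [ 0.5 -0.9  0.6]
```

View pics/after2.png

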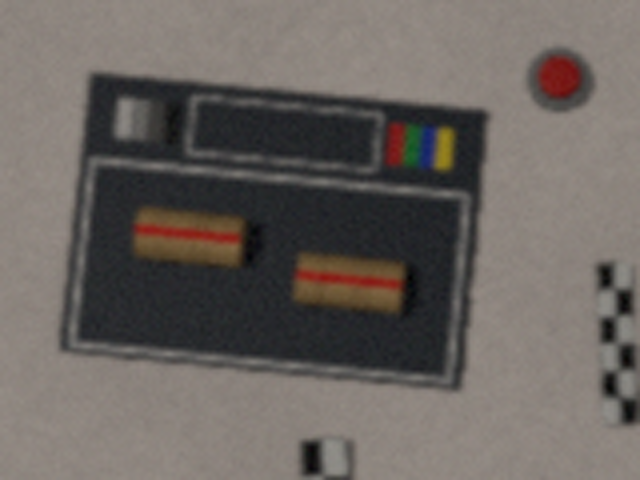

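Both plugs have their red lines up, at crop (190,233) and (350,280). Next is the scale.

Run:
```python
from h import *
x,y=.4658,-.0497
goto(x,y,.12,np.radians(90.5)); env.command_gripper(.045)
for z in(.0,-.018,-.0265):
    down(x,y,z,.1); o=st(z)
    if o["ft_force"][2]>6: z+=.003; down(x,y,z); break
env.command_gripper(0); o=st("closed")
assert .018<o["opening"]<.03
down(x,y,.1,.15); o=st("up"); assert .018<o["opening"]<.03
X,Y=bw(.0725,0); goto(X,Y,.1,BY); o=st("over"); assert .018<o["opening"]<.03
down(X,Y,z+.010,.1); down(X,Y,z+.0065,.03); o=st("down"); env.command_gripper(.042); st("rel"); down(X,Y,.12); goto(.3,-.35,.25,np.pi/2)
im,_=snap("top","fin",(140,130,300,250),4); print(plugs(im)); st()
# scale: bright/dark pixels in the strip
g=cv2.cvtColor(im,cv2.COLOR_BGR2GRAY); B=tob(onz("top",np.argwhere(g>115)[:,::-1],.018)); k=(abs(B[:,0]-.0725)<.035)&(abs(B[:,1])<.064)
print(cv2.minAreaRect(B[k].astype(np.float32)),B[k].mean(0))
```

```text
0.0 t83.7 [ 0.4663 -0.0497  0.0005] op0.0451 ff 0.0 F [ 0.3  0.8 -0.8]
-0.018 t84.0 [ 0.4655 -0.0497 -0.0181] op0.0449 ff 0.0 F [-0.1  0.3 -0.8]
-0.0265 t84.3 [ 0.4656 -0.0497 -0.0265] op0.0451 ff 0.0 F [-0.  -0.4 -0. ]
closed t84.6 [ 0.466  -0.0496 -0.0259] op0.0231 ff 58.8 F [-1.6 -0.1  5.7]
up t85.6 [ 0.4652 -0.0499  0.0992] op0.0226 ff 58.8 F [-0.3 -0.1 -0.8]
over t86.7 [0.6289 0.193  0.0994] op0.0230 ff 58.9 F [-0.2 -0.1 -0.6]
down t88.3 [ 0.6294  0.1942 -0.0197] op0.0228 ff 59.0 F [0.6 0.3 0.5]
rel t88.6 [ 0.6291  0.194  -0.02  ] op0.0418 ff 0.0 F [-0.6  0.1  0.3]
[[-0.013927308842539787, 0.06073572114109993, -0.03032684326171875, np.float64(2.414052351037073), (0.08120531588792801, 0.03746617212891579), 74], [-0.035679884254932404, -0.06034957617521286, -0.6686630249023438, np.float64(3.162621837780527), (0.07926498353481293, 0.03690025955438614), 73]]
 t92.1 [ 0.3007 -0.3495  0.25  ] op0.0416 ff 0.0 F [-0.3  0.6 -0.1]
((0.08544088900089264, -0.0011127516627311707), (0.12547028064727783, 0.0437641516327858), 89.91410827636719) [ 0.08588229 -0.00049956]
```

View pics/fin.png

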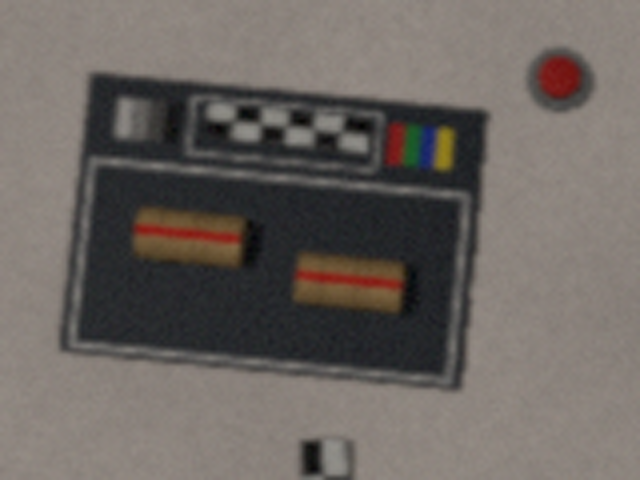

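All three lie in place. The scale is centred in its strip at crop (287,126), within about 3 mm. Now I'll press the shutter.

Run:
```python
from h import *
x,y=.6628,-.0113
goto(x,y,.1,np.pi/2); env.command_gripper(0); down(x,y,.0,.15); st("above"); f0=env.get_obs()["ft_force"][2]; F=[]
for z in np.arange(-.004,-.03,-.001):
    down(x,y,z,.02); env.dwell(.1); f=env.get_obs()["ft_force"][2]-f0; F.append((round(z,3),round(f,1)))
    if f>12: break
print(F); env.dwell(.3); down(x,y,.1,.1); goto(.3,-.35,.25,np.pi/2); env.dwell(.5)
im,_=get_image("top"); print(plugs(im)); st()
cv2.imwrite("pics/end.png",cv2.resize(im[120:250,140:310],None,fx=4,fy=4))
```

```text
above t95.3 [ 0.6634 -0.0108  0.0009] op0.0000 ff 0.0 F [ 0.7  0.2 -0.3]
[(np.float64(-0.004), np.float64(-0.1)), (np.float64(-0.005), np.float64(0.8)), (np.float64(-0.006), np.float64(1.2)), (np.float64(-0.007), np.float64(0.6)), (np.float64(-0.008), np.float64(1.1)), (np.float64(-0.009), np.float64(1.8)), (np.float64(-0.01), np.float64(3.4)), (np.float64(-0.011), np.float64(2.4)), (np.float64(-0.012), np.float64(4.1)), (np.float64(-0.013), np.float64(4.1)), (np.float64(-0.014), np.float64(5.2)), (np.float64(-0.015), np.float64(6.2)), (np.float64(-0.016), np.float64(13.8))]
[[-0.014007051475346088, 0.06074445694684982, -0.6590499877929688, np.float64(2.5612060011336704), (0.08133866637945175, 0.037352364510297775), 73], [-0.03533250093460083, -0.06028347462415695, -0.03851318359375, np.float64(2.581042974861134), (0.0799068808555603, 0.036751411855220795), 72]]
 t103.9 [ 0.3001 -0.35    0.25  ] op0.0005 ff 0.0 F [ 0.  -0.1 -0.7]
```

View pics/end.png

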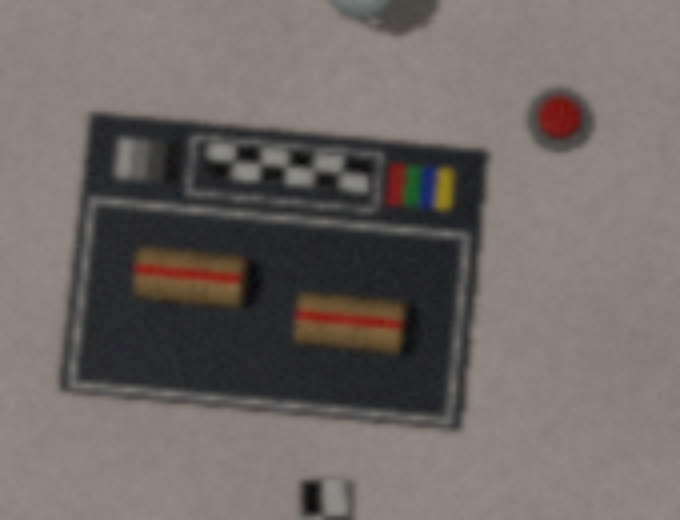

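The scale is in its strip at (287,166), and both plugs, at (190,275) and (350,320), have their red lines up. The button at (560,117) is free, so I'm handing in.

```bash
python3 -c "
from workcell import env
print(env.job_done())"
```

```text
the job is handed in; nothing more can be done
None
```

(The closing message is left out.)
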